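Clamp a blank in the crosscut sled with a wing screw

ROBOT

A 6-joint arm with a two-finger parallel gripper is mounted at the origin on the work surface; the furniture and walls round the work are solid. World frame = base frame: x ahead of the robot, y to its left, z up, the work surface at z = 0. Lengths are in mm, angles in rad, forces in N, time in s.
With the tool pointing down it reaches from about 275 to 750 mm from the base axis. Payload 10.2 kg.
Tool frame: the origin (TCP) lies at the very end of the fingers, on their centre line; the grasp point (between the pads) lies 19 mm behind it; z points along the fingers, y is the line along which they close (so a half turn about z gives the same grasp; the last joint's range is limited). The gripper opens to 85 mm and grips with 20 to 120 N. Pads are 22 mm wide; open, the fingers measure 114 mm over their backs; the gripper's body (76 mm by 85 mm) begins 54 mm behind the grasp point. The pads swing forward as they close: fully open they stand 13 mm farther back than shut.
Start: joints at [1.043, 0.313, 1.498, -0, 1.331, -0.223], TCP at [157.566, 500.803, 203.794] pointing down, gripper open.
Joint ranges: [-2.94, 2.94], [-0.97, 2.17], [0.19, 2.56], [-1.23, 4.37], [0.02, 3.11], [-2.88, 2.88]. Speed limits (rad/s): [2.39, 2.39, 3.01, 3.14, 3.14, 3.14].

INTERFACE

Orientations are given as a unit quaternion [w, x, y, z].
In Python, from rig import * gives the robot as it stands. The module is installed in compiled form; this text tells all that it offers.
- The arm moves only by the shell command python3 -m crank 'ROWS' [FORCE]. ROWS is JSON, a list that holds one entry, the list of rows, each a list of 7 numbers: the shift along the tool's x, y, z in units of 25 mm (1.0 is 25 mm), then the turn, a rotation vector about the tool's x, y, z in units of 8 degrees (1.0 is 8 degrees), then the finger opening in mm, from 0 to 85.4. A call has exactly 8 rows; each row shifts and turns the commanded pose from where the row before left it, along the tool's axes as they then stand; what a row does not reach is not made up. A row lasts 1/10 s, in which the tool goes at most 50 mm and 8.59 degrees, less where a joint would pass 70% of its speed; a pose out of reach is approached as far as the arm can. A call is refused whole if a number of a shift passes 1 or a number of a turn 1, either way. A call with a gripper value outside its range is refused whole. The fingers move at their own pace and stop on an object; FORCE is the grip in N (left out, the last holds). Time passes only in rows, so rows that do not move let the fingers close, or fill a call up. It gives the time, the measured TCP pose, the force, the opening and the grip force at its end, in the units of the state.
- sense(): the state, without advancing time (a new reading comes with each control period).
- capture(name): name is "scene" or "side" or "wrist"; returns the picture (384x512x3 uint8, blue, green, red); there is no depth.
- camera_model(name): a dict with "fx", "fy", "cx", "cy" (pixels), "world_from_camera" (4x4, takes a point from camera to world coordinates); the wrist camera has in their place "T_tool_cam" (4x4, takes a point from camera to tool coordinates, whose origin is the TCP and whose axes are the flange's). Camera axes: x right, y up, looking along -z (the intrinsics and any distortion apply to the point x, -y, -z); pixel columns grow to the right and rows downward; lengths in mm; the calibration is good to about 2 mm. A picture is of the moment at which its call begins: read the wrist's pose just before it. camera_model takes no time and is no camera call.
- finish_job(): hands the job in; it is judged then, once.
The state is a dict: "time_s": time; "joints": joint angles; "dq": joint speeds; "tau": joint torques, N m; "eef_pos": TCP position; "ee_rot": TCP orientation; "force": force on the tool from outside, world axes, zero at the start; "wrist_torque": the same for the moment, N m; "grip_width": opening from 0.0 (shut) to 1.0 (fully open); "grip_force": force on a finger pad.
Only numpy, scipy, OpenCV 4.12 (cv2) and the standard library are available. Lean on these libraries where they do the work, as an engineer would, in place of code of your own. Each camera call takes 0.05 s, during which the arm holds its last target. There are 200 camera calls.

TASK

Get the wooden blank ready for its crosscut on the small plywood sled: slide it home so that it lies flush along the aluminium fence with its right end against the dark wooden length stop, without ramming it. Then turn the black wing screw of the hold-down clockwise, keeping the fingers off the fence close beside it, until you feel its rubber foot meet the wood, and give it about a quarter turn more, so that the blank is clamped firmly but not dented. Let go, and leave the tape measure, try square and spanner where they are.

Things in the scene. Friction and masses are not known exactly. Their poses are not given: they have to be found in the camera images.
- sled: Fixed plywood crosscut sled on the table. Its origin lies on the table under the fence's working face; its x points across the bed towards the fence, y to the left along the fence, z up. Bed 250x250x12 mm: x -185..65, y -190..60, top at z 12 mm. The home place of the blank's origin in this frame is x -28, y -10, z 12 mm.
- fence: Aluminium fence fixed on the sled; origin and axes are the sled's. 30 mm thick, x 0..30 mm with the working face at x = 0; y -172..42 mm; its top is 94 mm above the table.
- length_stop: Dark wooden block, 54x32x34 mm, with a black star knob on top (up to 69 mm above the table), fixed against the fence's right end; origin and axes are the sled's. Its left face, which the blank's right end must touch, is the plane y = -150 mm.
- blank: Loose light wooden batten, 56 (x) x 280 (y) x 24 (z) mm, about 0.25 kg, lying on the bed; origin at the centre of its underside, y along its length to the left. It starts 16 to 46 mm short of the stop, its middle 38 to 82 mm off its home, up to 0.15 rad askew.
- blank_grip (a point): Point on the blank 115 mm left of its origin, 12 mm above its underside. Here its left end hangs over the bed's edge, 12 mm clear of the table; grip it from above across the 56 mm width, also at home (the fence ends 63 mm short of this point). Pushed to the fence here, beyond the fence's end, the right end tends to swing off: lead with the right end, then swing the left end in.
- wing_screw: Black upright wing screw; axis at x -36, y -30 mm in the sled's frame, 36 mm from the fence's face. Two flat wings, 9 mm thick, stand along its own x axis, 62 mm over the tips, which pass 5 mm from the fence. Origin on the axis at the hub's underside; wings reach 30 mm above it. Clockwise from above lowers it 12 mm a turn, thread friction 0.2 N m; it stays where it is left.
- wing_grip (a point): Point on the wing screw's axis 20 mm above its origin, at the top of the web between the wings; axes as wing_screw. 97 to 102 mm above the table at first, about 92 mm when clamped. Grip the two flat faces here across the 9 mm thickness, from above; fingertips up to 13 mm below this point hold well and clear the boss.
- hold_down: Fixed dark steel bracket on the fence's face; origin and axes are the sled's. Its arm, 26 mm wide, holds the wing screw in a round boss, 28 mm across, top 66.5 mm above the table, underside 49.5 mm. Below hangs the screw's 18 mm round rubber foot, at first 2 to 7 mm above the blank (1.1 to 3.6 rad of turning).
- boss_top (a point): Centre of the boss's top. How it feels: past first touch the rubber foot adds about 50 N on the wood and 0.2 N m of lasting twist on the gripper per rad. When a turn stops, thread friction leaves a steady twist of either sign (under 0.2 N m): judge by the change. A quarter turn past touch is about 75 N; under 55 N is not firm, over 110 N dents the wood.
- tape_measure: Yellow tape measure standing on the table, 34x86x68 mm; origin at the centre of its underside. Bystander.
- try_square: Steel try square lying flat, 120x165x16 mm; origin at the centre of its underside. Bystander.
- spanner: Steel combination spanner lying flat, 39x208x9 mm, to the right of the sled; origin at the centre of its underside. Bystander.

How it is judged (in metres and radians):
On the way, in this order (a step that is already met when the one before it is completed fails the run):
1. the blank lies flush against the fence and against the length stop (x of blank in the frame of sled above -0.0295 m and y of blank in the frame of sled below -0.0085 m and angle between the y axis of blank and the y axis of sled, either way round below 0.007 rad), for 0.2 s.
2. the wing screw's foot bears on the blank (contact force between wing_screw and blank above 55 N), for 0.2 s.
At the end, for the whole second after the job is handed in: The blank lies at rest flush along the fence (within 1.5 mm and 0.007 rad) with its right end within 1.5 mm of the length stop, and the wing screw's foot holds it down with 55 to 110 N (all of step 1 and contact force between wing_screw and blank between 55 and 110 N and linear speed of blank below 0.01 m/s); the robot touches nothing.
It fails at once if the foot dents the blank (contact force between wing_screw and blank above 110 N).
It fails at once if the blank is rammed against the fence or the stop (contact force between blank and fence above 30 N or contact force between blank and length_stop above 30 N).
It fails at once if the fingers or the arm press on the fence (contact force between any of the fingers, the arm and fence above 10 N).
It fails at once if a bystander tool is shifted by more than 30 mm (distance of any of tape_measure, try_square, spanner from where it was at the start of the episode above 0.03 m).
It also fails if it takes over 72 s, if anything falls off the work surface, if the arm or the gripper's body presses on something with over 40 N, if the wrist force passes 120 N, or if a joint passes its speed limit or range.

## Working session

There is one attempt and no reset: what is moved stays moved. The work goes in short steps, Python scripts to look and compute and a shell command to move; the robot and the scene stay as the last step left them, time stands still between calls to the robot, and variables do not carry over. Pictures are saved under pics/ and viewed, at most 10 in all, crops included, and the job is handed in when it is done.

```bash
mkdir -p pics; python3 - <<'E'
from rig import *
import cv2,numpy as np
s=sense();print(s)
for n in("scene","side"):
    im=capture(n);cv2.imwrite(f"pics/{n}0.png",im);print(n,camera_model(n))
print(camera_model("wrist"))
a=cv2.imread("pics/scene0.png")
E
```

```text
{'time_s': 0.0, 'joints': array([ 1.04259831e+00,  3.13465666e-01,  1.49845829e+00, -2.13789910e-05,
        1.33100421e+00, -2.23390450e-01]), 'dq': array([-9.27248608e-04, -1.60281671e-03,  1.87363601e-04,  2.15385467e-03,
        4.26302147e-04,  9.00179966e-05]), 'tau': array([ 5.02076873e-04, -4.12255275e+01, -2.59746248e+01, -1.87016603e-04,
        4.08823136e-03, -1.04067675e-05]), 'eef_pos': array([157.41366673, 500.52790536, 203.219107  ]), 'ee_rot': array([-2.35416035e-04,  1.51811938e-01,  9.88409171e-01, -6.24966344e-04]), 'force': array([ 0.46048416, -0.39083958, -0.06245487]), 'wrist_torque': array([-0.04917761, -0.00627489,  0.01346059]), 'grip_force': 0.0, 'grip_width': 1.0028476558682269}
scene {'fx': 469.87879555586255, 'fy': 469.87879555586255, 'cx': 255.4251908366675, 'cy': 195.58523071916989, 'world_from_camera': array([[ 6.00913254e-01,  4.03170149e-01, -6.90186274e-01,
        -5.28143825e+02],
       [-7.99298166e-01,  3.08568337e-01, -5.15662703e-01,
        -8.19571501e+02],
       [ 5.06982189e-03,  8.61533175e-01,  5.07675964e-01,
         8.77190564e+02]
[... 317 characters left out ...]
38619e-01, -4.46895005e-01,  8.52443668e-01,
         1.25012458e+03],
       [-1.11031231e-03,  8.85815276e-01,  4.64036706e-01,
         7.73566337e+02],
       [ 0.00000000e+00,  0.00000000e+00,  0.00000000e+00,
         1.00000000e+00]])}
{'fx': 324.0804273721408, 'fy': 324.0804273721408, 'cx': 255.7708955762442, 'cy': 192.07417174443623, 'T_tool_cam': array([[-3.42679188e-04,  9.57442319e-01,  2.88624478e-01,
         7.31743188e+01],
       [ 9.99999655e-01,  1.09818931e-04,  8.22985561e-04,
         3.95589082e-01],
       [ 7.56264772e-04,  2.88624660e-01, -9.57442026e-01,
        -1.70324152e+02],
       [ 0.00000000e+00,  0.00000000e+00,  0.00000000e+00,
         1.00000000e+00]])}
```

View pics/scene0.png

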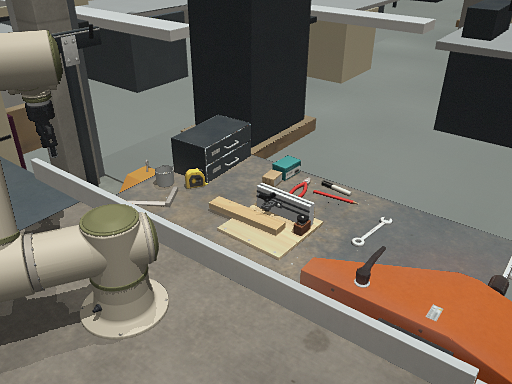

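View pics/side0.png

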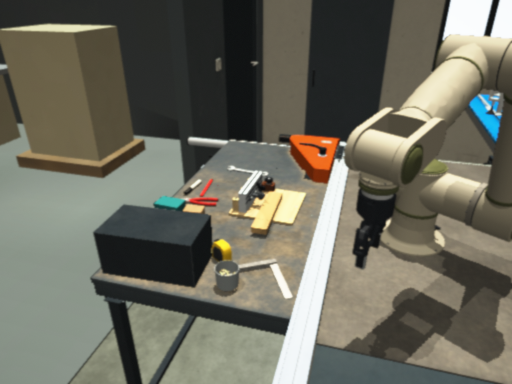

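```bash
cat > h.py <<'E'
from rig import *
import numpy as np, cv2
from scipy.spatial.transform import Rotation as R
def ray(n,u,v,st=None):
    m=camera_model(n)
    d=np.array([(u-m['cx'])/m['fx'],-(v-m['cy'])/m['fy'],-1.])
    if n=='wrist':
        q=st['ee_rot'];T=np.eye(4);T[:3,:3]=R.from_quat([*q[1:],q[0]]).as_matrix();T[:3,3]=st['eef_pos'];W=T@m['T_tool_cam']
    else: W=m['world_from_camera']
    return W[:3,3],W[:3,:3]@d
def onz(n,u,v,z,st=None):
    o,d=ray(n,u,v,st);return (o+d*(z-o[2])/d[2])
def proj(n,p,st=None):
    m=camera_model(n)
    if n=='wrist':
        q=st['ee_rot'];T=np.eye(4);T[:3,:3]=R.from_quat([*q[1:],q[0]]).as_matrix();T[:3,3]=st['eef_pos'];W=T@m['T_tool_cam']
    else: W=m['world_from_camera']
    c=np.linalg.inv(W)@np.append(p,1)
    return m['cx']+m['fx']*c[0]/-c[2], m['cy']-m['fy']*c[1]/-c[2]
E
python3 - <<'E'
import cv2
from h import *
a=cv2.imread("pics/scene0.png")[165:265,195:345];cv2.imwrite("pics/sc1.png",cv2.resize(a,None,fx=5.3,fy=5.3,interpolation=cv2.INTER_CUBIC))
for p in [(219,229),(279,254),(322,223)]: print(onz('scene',*p,12).round())
for p in [(40,163),(300,281),(470,375)]: print('rail z0',onz('scene',*p,0).round(), onz('scene',*p,50).round())
E
```

```text
[406.  25.  12.]
[ 415. -204.   12.]
[ 639. -223.   12.]
rail z0 [334. 941.   0.] [285. 840.  50.]
rail z0 [ 362. -312.    0.] [ 312. -341.   50.]
rail z0 [ 324. -785.    0.] [ 276. -787.   50.]
```

View pics/sc1.png

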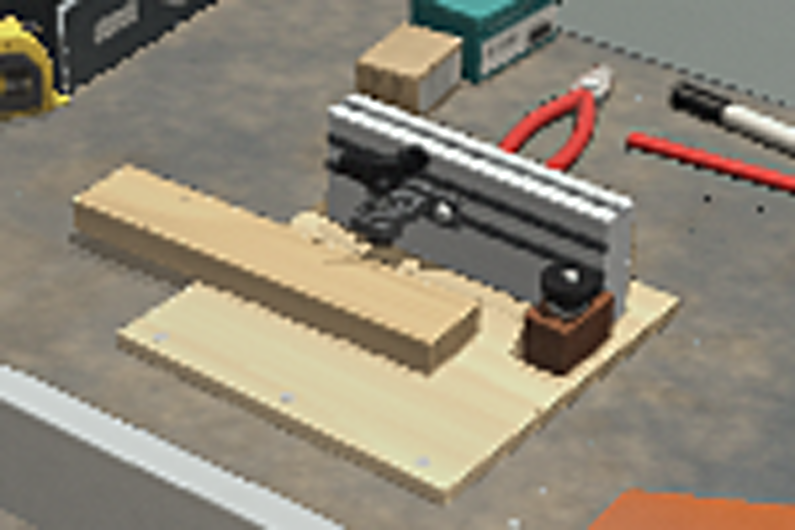

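```bash
cat >> h.py <<'E'
def Rq(q): return R.from_quat([*q[1:],q[0]])
def down(deg): # tool x at world angle deg, z down
    a=np.radians(deg);x=np.array([np.cos(a),np.sin(a),0]);z=np.array([0,0,-1.]);return R.from_matrix(np.c_[x,np.cross(z,x),z])
def plan(p,deg,n,op,st=None,tilt=True):
    s=st or sense();P=s['eef_pos'].copy();Q=Rq(s['ee_rot']);G=down(deg)
    rv=(Q.inv()*G).as_rotvec()/n;d=(np.array(p)-P)/n;rows=[]
    for i in range(n):
        t=Q.inv().apply(d)/25;rows.append([*t.round(2),*(np.degrees(rv)/8).round(2),op]);Q=Q*R.from_rotvec(rv)
    for i in range(0,n,8): print(str([[list(map(float,r)) for r in rows[i:i+8]]]).replace(' ',''))
E
python3 -c "
from h import *
plan([520,20,250],90,24,85)"
```

```text
[[[-0.82,-0.58,-0.08,-0.0,0.0,0.38,85.0],[-0.85,-0.54,-0.08,-0.0,0.0,0.38,85.0],[-0.87,-0.49,-0.08,-0.0,0.0,0.38,85.0],[-0.9,-0.45,-0.08,-0.0,0.0,0.38,85.0],[-0.92,-0.4,-0.08,-0.0,0.0,0.38,85.0],[-0.94,-0.35,-0.08,-0.0,0.0,0.38,85.0],[-0.96,-0.3,-0.08,-0.0,0.0,0.38,85.0],[-0.97,-0.25,-0.08,-0.0,0.0,0.38,85.0]]]
[[[-0.98,-0.2,-0.08,-0.0,0.0,0.38,85.0],[-0.99,-0.14,-0.08,-0.0,0.0,0.38,85.0],[-1.0,-0.09,-0.08,-0.0,0.0,0.38,85.0],[-1.0,-0.04,-0.08,-0.0,0.0,0.38,85.0],[-1.0,0.01,-0.08,-0.0,0.0,0.38,85.0],[-1.0,0.07,-0.08,-0.0,0.0,0.38,85.0],[-1.0,0.12,-0.08,-0.0,0.0,0.38,85.0],[-0.99,0.17,-0.08,-0.0,0.0,0.38,85.0]]]
[[[-0.98,0.22,-0.08,-0.0,0.0,0.38,85.0],[-0.97,0.27,-0.08,-0.0,0.0,0.38,85.0],[-0.95,0.32,-0.08,-0.0,0.0,0.38,85.0],[-0.93,0.37,-0.08,-0.0,0.0,0.38,85.0],[-0.91,0.42,-0.08,-0.0,0.0,0.38,85.0],[-0.89,0.47,-0.08,-0.0,0.0,0.38,85.0],[-0.86,0.52,-0.08,-0.0,0.0,0.38,85.0],[-0.83,0.56,-0.08,-0.0,0.0,0.38,85.0]]]
```

```bash
python3 -m crank '[[[-0.82,-0.58,-0.2,0,0,0.38,85],[-0.85,-0.54,-0.2,0,0,0.38,85],[-0.87,-0.49,-0.2,0,0,0.38,85],[-0.9,-0.45,-0.2,0,0,0.38,85],[-0.92,-0.4,-0.2,0,0,0.38,85],[-0.94,-0.35,-0.2,0,0,0.38,85],[-0.96,-0.3,-0.2,0,0,0.38,85],[-0.97,-0.25,-0.2,0,0,0.38,85]]]'
python3 -m crank '[[[-0.98,-0.2,-0.1,0,0,0.38,85],[-0.99,-0.14,-0.1,0,0,0.38,85],[-1,-0.09,-0.1,0,0,0.38,85],[-1,-0.04,-0.1,0,0,0.38,85],[-1,0.01,0,0,0,0.38,85],[-1,0.07,0,0,0,0.38,85],[-1,0.12,0,0,0,0.38,85],[-0.99,0.17,0,0,0,0.38,85]]]'
python3 -m crank '[[[-0.98,0.22,0,0,0,0.38,85],[-0.97,0.27,0,0,0,0.38,85],[-0.95,0.32,0,0,0,0.38,85],[-0.93,0.37,0,0,0,0.38,85],[-0.91,0.42,0,0,0,0.38,85],[-0.89,0.47,0,0,0,0.38,85],[-0.86,0.52,0,0,0,0.38,85],[-0.83,0.56,0,0,0,0.38,85]]]'
python3 - <<'E'
from h import *
s=sense();im=capture('wrist');cv2.imwrite('pics/w1.png',im)
import pickle;pickle.dump(s,open('w1.pkl','wb'));print(s['eef_pos'],s['ee_rot'],s['time_s'],s['joints'])
cv2.imwrite('pics/w1b.png',cv2.resize(im,(800,600),interpolation=cv2.INTER_CUBIC))
E
```

```text
time_s: 0.9
eef_pos: [278.7, 339.5, 243.8]
ee_rot: [-0.0, 0.358, 0.934, -0.0]
force: [0.4, -0.4, 0.4]
grip_width: 0.998
grip_force: 0.0
time_s: 1.7
eef_pos: [398.9, 179.1, 253.6]
ee_rot: [-0.0, 0.546, 0.838, -0.0]
force: [1.4, 0.0, 0.2]
grip_width: 0.994
grip_force: 0.0
time_s: 2.5
eef_pos: [518.4, 17.9, 253.5]
ee_rot: [-0.0, 0.711, 0.704, -0.0]
force: [-0.0, 0.2, -0.2]
grip_width: 0.994
grip_force: 0.0
[518.44752839  17.85257988 253.46934561] [-2.89001628e-04  7.10502139e-01  7.03694954e-01 -1.95896273e-04] 2.5 [-1.91692523e-01  2.67980031e-01  1.42784573e+00  1.98608461e-06
  1.44646517e+00 -1.82065918e-01]
```

View pics/w1b.png

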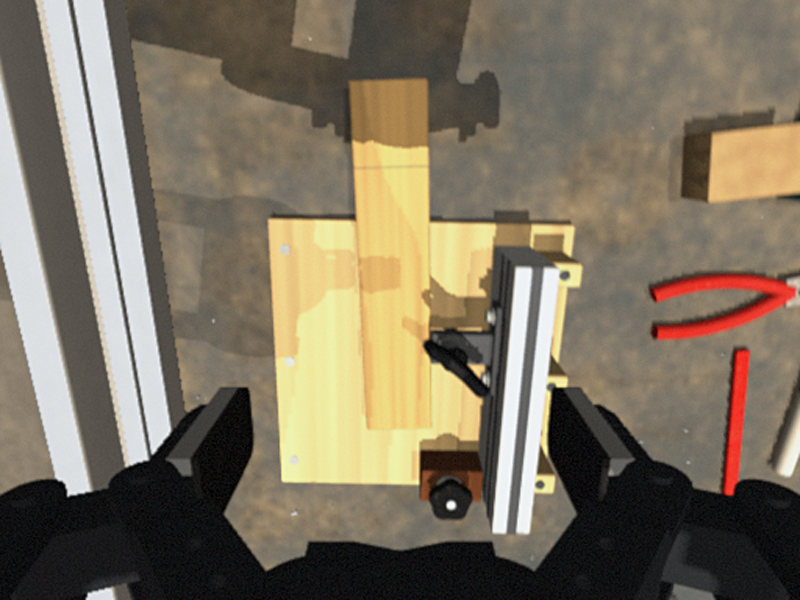

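```bash
python3 - <<'E'
from h import *
import pickle
s=pickle.load(open('w1.pkl','rb'));g=cv2.cvtColor(cv2.imread('pics/w1.png'),cv2.COLOR_BGR2GRAY)
P={'bTL':(270,219,12),'bTR':(575,222,12),'bBL':(282,483,12),'kTL':(349,80,36),'kTR':(427,79,36),'kBR':(431,428,36),'kBL':(367,429,36),'fTLin':(515,266,94),'fTR':(557,266,94),'fBL':(492,532,94),'fBR':(529,533,94),'w1':(427,345,107),'w2':(487,392,107)}
o={}
for k,(u,v,z) in P.items():
    c=np.array([[[u*.64-.18,v*.64-.18]]],np.float32);c0=c.copy()
    if k[0]in'bkf': cv2.cornerSubPix(g,c,(4,4),(-1,-1),(3,30,.01))
    if abs(c-c0).max()>3:c=c0
    o[k]=onz('wrist',*c[0,0],z,s);print(k,c[0,0],o[k].round(1))
d=lambda a,b:o[a]-o[b]
for a,b in [('bTL','bBL'),('bTL','bTR'),('kTL','kBL'),('kTR','kBR'),('fTLin','fBL'),('fTR','fBR'),('w1','w2'),('kTL','kTR')]:
    v=d(a,b);print(a,b,np.linalg.norm(v).round(1),np.degrees(np.arctan2(v[1],v[0])).round(2))
E
```

```text
bTL [171.50218 139.41257] [412.4  38.   12. ]
bTR [366.77014 143.6976 ] [659.9  30.1  12. ]
bBL [179.82024 307.79306] [ 403.6 -211.2   12. ]
kTL [222.8308    51.522858] [483.6 137.2  36. ]
kTR [272.74265   50.099533] [538.7 138.1  36. ]
kBR [275.66 273.74] [ 544.1 -141.    36. ]
kBL [234.72076 274.6487 ] [ 488.7 -141.8   36. ]
fTLin [329.39807 170.54196] [595.5  14.7  94. ]
fTR [355.33472 169.32678] [622.4  15.8  94. ]
fBL [314.66498 340.68042] [ 589.2 -200.    94. ]
fBR [338.20596 341.31183] [ 618.3 -201.3   94. ]
w1 [273.1  220.62] [536.4 -35.5 107. ]
w2 [311.5 250.7] [578.1 -70.7 107. ]
bTL bBL 249.4 87.98
bTL bTR 247.6 178.17
kTL kBL 279.1 91.05
kTR kBR 279.2 91.1
fTLin fBL 214.9 88.34
fTR fBR 217.1 88.93
w1 w2 54.6 139.75
kTL kTR 55.2 -179.06
```

```bash
python3 -c "
from h import *
plan([511.7,113.1,95],91.07,8,85)"
```

```text
[[[0.49,-0.05,0.79,-0.0,0.0,-0.03,85.0],[0.49,-0.05,0.79,-0.0,0.0,-0.03,85.0],[0.49,-0.04,0.79,-0.0,0.0,-0.03,85.0],[0.49,-0.04,0.79,-0.0,0.0,-0.03,85.0],[0.49,-0.04,0.79,-0.0,0.0,-0.03,85.0],[0.49,-0.04,0.79,-0.0,0.0,-0.03,85.0],[0.49,-0.04,0.79,-0.0,0.0,-0.03,85.0],[0.49,-0.03,0.79,-0.0,0.0,-0.03,85.0]]]
```

```bash
python3 -m crank '[[[0.49,-0.05,0.79,0,0,-0.03,85],[0.49,-0.05,0.79,0,0,-0.03,85],[0.49,-0.04,0.79,0,0,-0.03,85],[0.49,-0.04,0.79,0,0,-0.03,85],[0.49,-0.04,0.79,0,0,-0.03,85],[0.49,-0.04,0.79,0,0,-0.03,85],[0.49,-0.04,0.79,0,0,-0.03,85],[0.49,-0.03,0.79,0,0,-0.03,85]]]'
python3 - <<'E'
from h import *
s=sense();im=capture('wrist');cv2.imwrite('pics/w2.png',im)
import pickle;pickle.dump(s,open('w2.pkl','wb'));print(s['eef_pos'])
for x in (-28,28): 
  p=np.array([511.7,113.1,36])+x*np.array([1,.019,0]);q=proj('wrist',p,s);print(q)
plan([511.7,113.1,9],91.07,8,85)
E
```

```text
time_s: 3.35
eef_pos: [508.7, 117.3, 94.8]
ee_rot: [-0.0, 0.698, 0.716, -0.0]
force: [0.3, -0.3, -0.9]
grip_width: 0.991
grip_force: 0.0
[508.65612935 117.25391648  94.76073354]
(np.float64(221.75660817206227), np.float64(203.07447640091442))
(np.float64(296.82417789147246), np.float64(203.57914289491538))
[[[-0.03,0.03,0.41,-0.01,-0.0,0.01,85.0],[-0.03,0.03,0.41,-0.01,-0.0,0.01,85.0],[-0.03,0.03,0.41,-0.01,-0.0,0.01,85.0],[-0.03,0.03,0.41,-0.01,-0.0,0.01,85.0],[-0.03,0.03,0.41,-0.01,-0.0,0.01,85.0],[-0.03,0.03,0.41,-0.01,-0.0,0.01,85.0],[-0.03,0.02,0.41,-0.01,-0.0,0.01,85.0],[-0.03,0.02,0.41,-0.01,-0.0,0.01,85.0]]]
```

View pics/w2.png

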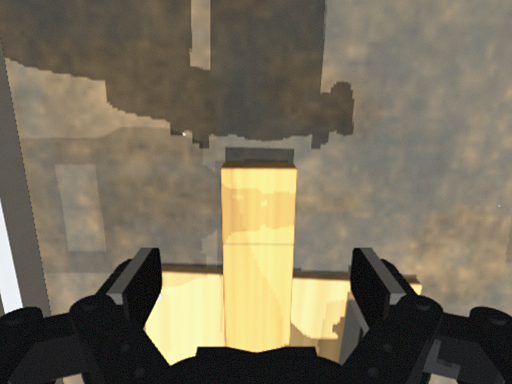

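```bash
python3 -m crank '[[[-0.03,0.03,0.41,0,0,0.01,85],[-0.03,0.03,0.42,0,0,0.01,85],[-0.03,0.03,0.42,0,0,0.01,85],[-0.03,0.03,0.42,0,0,0.01,85],[-0.03,0.02,0.42,0,0,0.01,85],[-0.03,0.02,0.42,0,0,0.01,85],[-0.03,0.02,0.42,0,0,0.01,85],[-0.03,0.02,0.42,0,0,0.01,85]]]'
python3 -m crank '[[[0,0,0,0,0,0,85],[0,0,0,0,0,0,65],[0,0,0,0,0,0,60],[0,0,0,0,0,0,55],[0,0,0,0,0,0,50],[0,0,0,0,0,0,45],[0,0,0,0,0,0,45],[0,0,0,0,0,0,45]]]' 25
python3 -c "
from h import *
s=sense();print(s['eef_pos'],Rq(s['ee_rot']).as_euler('ZYX',True),s['force'],s['wrist_torque'])"
```

```text
time_s: 4.2
eef_pos: [514.3, 110.7, 11.2]
ee_rot: [0.0, 0.702, 0.712, -0.0]
force: [0.0, 0.4, 0.6]
grip_width: 0.997
grip_force: 0.0
time_s: 5.0
eef_pos: [514.2, 110.8, 12.1]
ee_rot: [0.0, 0.702, 0.712, 0.0]
force: [0.2, -0.4, -0.2]
grip_width: 0.524
grip_force: 0.0
[514.22282755 110.77754575  12.0830232 ] [9.08563639e+01 2.39607336e-04 1.79996858e+02] [ 0.18754551 -0.36342298 -0.21270063] [ 0.0278383  -0.02622336 -0.01159184]
```

```bash
python3 - <<'E'
from h import *
s=sense();print(s['grip_width'],s['grip_force'])
im=capture('wrist');cv2.imwrite('pics/w3.png',im);s=sense();print(s['grip_width'],s['grip_force'],s['eef_pos'])
E
```

```text
0.524334093746211 0.0
0.5229471883975623 0.0 [514.20440358 110.77343212  12.05874576]
```

View pics/w3.png

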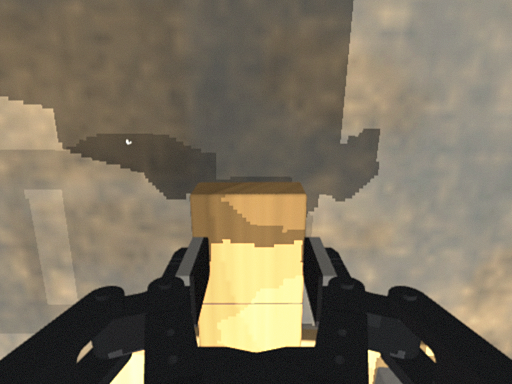

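```bash
python3 -m crank '[[[0,0,0,0,0,0,40],[0,0,0,0,0,0,35],[0,0,0,0,0,0,30],[0,0,0,0,0,0,25],[0,0,0,0,0,0,20],[0,0,0,0,0,0,20],[0,0,0,0,0,0,20],[0,0,0,0,0,0,20]]]' 25
python3 -c "
from h import *
s=sense();print(s['eef_pos'],Rq(s['ee_rot']).as_euler('ZYX',True),s['force'],s['wrist_torque'])"
```

```text
time_s: 5.85
eef_pos: [514.2, 110.8, 12.0]
ee_rot: [-0.0, 0.702, 0.712, -0.0]
force: [0.3, 0.5, -0.9]
grip_width: 0.231
grip_force: 0.0
[514.19732065 110.78079288  12.03648375] [ 9.08599249e+01  3.68510828e-04 -1.79999245e+02] [ 0.33947183  0.4690565  -0.89666461] [-0.00073456  0.02561108 -0.04599399]
```

```bash
python3 - <<'E'
from h import *
w=capture('wrist');a=capture('scene');b=capture('side')
u,v=map(int,proj('scene',np.array([514,111,40])));x,y=map(int,proj('side',np.array([514,111,40])))
A=cv2.resize(a[v-50:v+25,u-50:u+50],(400,300),interpolation=cv2.INTER_CUBIC)
B=cv2.resize(b[y-50:y+25,x-50:x+50],(400,300),interpolation=cv2.INTER_CUBIC)
cv2.imwrite('pics/m4.png',np.hstack([np.vstack([A,B]),cv2.resize(w[120:320,130:390],(400,600))]))
E
```

```text
(no output)
```

View pics/m4.png

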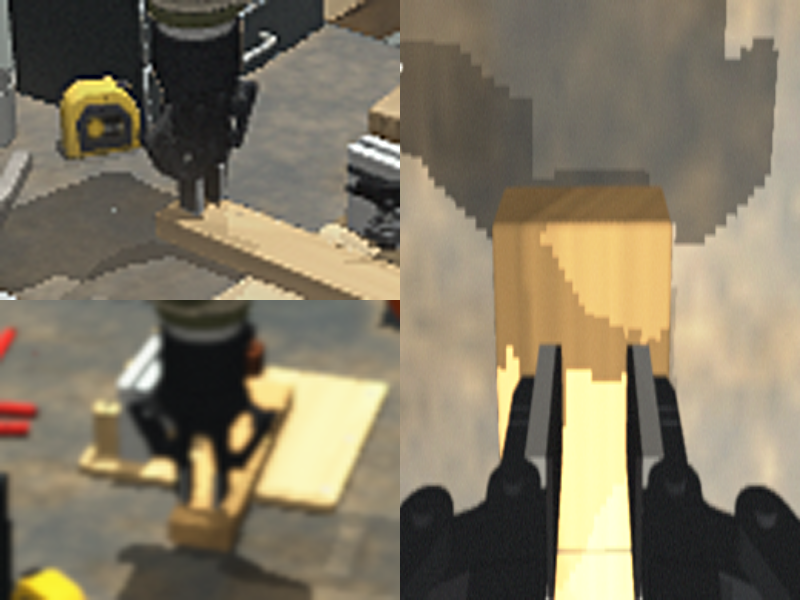

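```bash
python3 -m crank '[[[0,-0.1,-0.1,0,0,0,85],[0,0,0,0,0,0,85],[0,0,0,0,0,0,85],[0,0,0,0,0,0,85],[0,0,0,0,0,0,85],[0,0,0,0,0,0,85],[0,0,0,0,0,0,85],[0,0,0,0,0,0,85]]]' 25
python3 -m crank '[[[0,0,0.1,0,0,0,85],[0,0,0.1,0,0,0,85],[0,0,0.1,0,0,0,85],[0,0,0.1,0,0,0,85],[0,0,0.1,0,0,0,85],[0,0,0.1,0,0,0,85],[0,0,0.1,0,0,0,85],[0,0,0,0,0,0,85]]]' 25
python3 -m crank '[[[0,0,0,0,0,0,70],[0,0,0,0,0,0,65],[0,0,0,0,0,0,60],[0,0,0,0,0,0,55],[0,0,0,0,0,0,50],[0,0,0,0,0,0,50],[0,0,0,0,0,0,50],[0,0,0,0,0,0,50]]]' 25

```

```text
time_s: 6.8
eef_pos: [511.7, 110.7, 14.5]
ee_rot: [-0.0, 0.702, 0.712, -0.0]
force: [0.3, 0.1, 0.0]
grip_width: 0.997
grip_force: 0.0
time_s: 7.6
eef_pos: [511.5, 110.7, -3.3]
ee_rot: [-0.0, 0.702, 0.712, -0.0]
force: [-0.6, 0.6, -0.6]
grip_width: 0.992
grip_force: 0.0
time_s: 8.4
eef_pos: [511.7, 110.8, -2.9]
ee_rot: [0.0, 0.702, 0.712, 0.0]
force: [-0.1, 0.1, 1.6]
grip_width: 0.648
grip_force: 28.7
```

```bash
python3 -m crank '[[[-0.1,0.1,0,0,0,0,50],[-0.18,0.25,0,0,0,0,50],[-0.18,0.25,0,0,0,0,50],[-0.18,0.25,0,0,0,0,50],[-0.18,0.25,0,0,0,0,50],[-0.18,0.25,0,0,0,0,50],[-0.14,0.22,0,0,0,0,50],[-0.06,0.1,0,0,0,0,50]]]' 25
python3 - <<'E'
from h import *
s=sense();im=capture('wrist');cv2.imwrite('pics/w5.png',im)
import pickle;pickle.dump(s,open('w5.pkl','wb'));s=sense();print(s['eef_pos'],s['force'],s['wrist_torque'],s['grip_width'])
cv2.imwrite('pics/s5.png',capture('scene'))
a=cv2.imread('pics/s5.png')
u,v=map(int,proj('scene',np.array([560,-60,30])))
A=cv2.resize(a[v-50:v+50,u-66:u+67],(800,600),interpolation=cv2.INTER_CUBIC);print(u,v)
cv2.imwrite('pics/s5c.png',A)
E
```

```text
time_s: 9.2
eef_pos: [554.5, 80.9, -2.9]
ee_rot: [-0.0, 0.702, 0.712, -0.0]
force: [-5.2, 3.9, 6.3]
grip_width: 0.645
grip_force: 29.2
[554.69220372  80.78713794  -2.85939618] [-2.34349346  1.84454228  5.6082512 ] [ 0.17267834  0.51160548 -0.11323573] 0.6451091025869952
268 212
```

View pics/s5c.png

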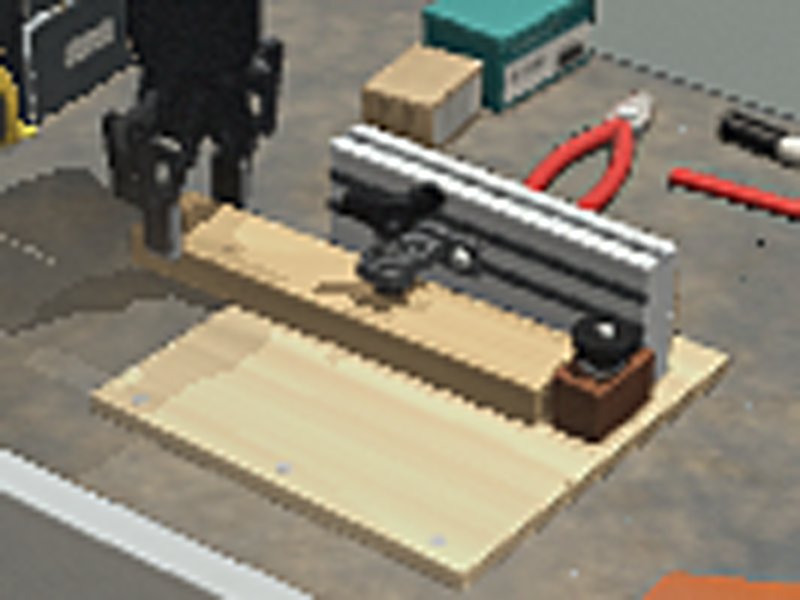

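```bash
cat > st.py <<'E'
from h import *
s=sense();d=s['eef_pos'][:2]-[594.5,-27.8];a=np.radians(-1.85);c,n=np.cos(a),np.sin(a)
f=s['force'];print('t%.2f'%s['time_s'],'sled tcp',(c*d[0]+n*d[1]).round(2),(-n*d[0]+c*d[1]).round(2),'z',s['eef_pos'][2].round(2),'yaw',(Rq(s['ee_rot']).as_euler('ZYX',True)[0]-88.15).round(2),'F sled',(c*f[0]+n*f[1]).round(1),(-n*f[0]+c*f[1]).round(1),f[2].round(1),'Tz',s['wrist_torque'].round(2),s['grip_force'].round(1))
E
python3 st.py
python3 -m crank '[[[0,0.04,0,0,0,0,50],[0,0.04,0,0,0,0,50],[0,0.04,0,0,0,0,50],[0,0,0,0,0,0,50],[0,0,0,0,0,0,50],[0,0,0,0,0,0,50],[0,0,0,0,0,0,50],[0,0,0,0,0,0,50]]]' 25 >/dev/null; python3 st.py
python3 -m crank '[[[0,0.04,0,0,0,0,50],[0,0.04,0,0,0,0,50],[0,0,0,0,0,0,50],[0,0,0,0,0,0,50],[0,0,0,0,0,0,50],[0,0,0,0,0,0,50],[0,0,0,0,0,0,50],[0,0,0,0,0,0,50]]]' 25 >/dev/null; python3 st.py
```

```text
Traceback (most recent call last):
  File "st.py", line 3, in <module>
    f=s['force'];print('t%.2f'%s['time_s'],'sled tcp',(c*d[0]+n*d[1]).round(2),(-n*d[0]+c*d[1]).round(2),'z',s['eef_pos'][2].round(2),'yaw',(Rq(s['ee_rot']).as_euler('ZYX',True)[0]-88.15).round(2),'F sled',(c*f[0]+n*f[1]).round(1),(-n*f[0]+c*f[1]).round(1),f[2].round(1),'Tz',s['wrist_torque'].round(2),s['grip_force'].round(1))
                                                                                                                                                                                                                                                                                                               ^^^^^^^^^^^^^^^^^^^^^
AttributeError: 'float' object has no attribute 'round'
Traceback (most recent call last):
  File "st.py", line 3, in <module>
    f=s['force'];print('t%.2f'%s['time_s'],'sled tcp',(c*d[0]+n*d[1]).round(2),(-n*d[0]+c*d[1]).round(2),'z',s['eef_pos'][2].round(2),'yaw',(Rq(s['ee_rot']).as_euler('ZYX',True)[0]-88.15).round(2),'F sled',(c*f[0]+n*f[1]).round(1),(-n*f[0]+c*f[1]).
[... 542 characters left out ...]
force'];print('t%.2f'%s['time_s'],'sled tcp',(c*d[0]+n*d[1]).round(2),(-n*d[0]+c*d[1]).round(2),'z',s['eef_pos'][2].round(2),'yaw',(Rq(s['ee_rot']).as_euler('ZYX',True)[0]-88.15).round(2),'F sled',(c*f[0]+n*f[1]).round(1),(-n*f[0]+c*f[1]).round(1),f[2].round(1),'Tz',s['wrist_torque'].round(2),s['grip_force'].round(1))
                                                                                                                                                                                                                                                                                                               ^^^^^^^^^^^^^^^^^^^^^
AttributeError: 'float' object has no attribute 'round'
```

```bash
sed -i "s/,s\['grip_force'\].round(1)/,s['grip_force']/" st.py; python3 st.py
```

```text
t10.90 sled tcp -39.14 108.2 z -2.93 yaw 2.71 F sled -4.5 1.3 5.0 Tz [ 0.18  0.76 -0.24] 29.084925055503845
```

```bash
Z='0'; 
python3 -m crank '[[[0,0,-0.03,0,0,0,50],[0,0,0,0,0,0,50],[0,0,0,0,0,0,50],[0,0,0,0,0,0,50],[0,0.03,0,0,0,0,50],[0,0.03,0,0,0,0,50],[0,0,0,0,0,0,50],[0,0,0,0,0,0,50]]]' 25 >/dev/null; python3 st.py
python3 -m crank '[[[0,0.03,0,0,0,0,50],[0,0,0,0,0,0,50],[0,0.03,0,0,0,0,50],[0,0,0,0,0,0,50],[0,0,0,0,0,0,50],[0,0,0,0,0,0,50],[0,0,0,0,0,0,50],[0,0,0,0,0,0,50]]]' 25 >/dev/null; python3 st.py
```

```text
t11.70 sled tcp -37.9 108.13 z -2.38 yaw 2.67 F sled -2.4 1.0 -0.7 Tz [ 0.03  0.44 -0.65] 28.562006950378418
t12.50 sled tcp -36.66 108.31 z -2.44 yaw 2.64 F sled -5.8 1.2 -1.4 Tz [ 0.2   0.85 -1.31] 28.740089535713196
```

```bash

python3 -m crank '[[[0,0.05,0,0,0,0.04,50],[0,0.06,0,0,0,0.04,50],[0,0.06,0,0,0,0.04,50],[0,0.06,0,0,0,0.04,50],[0,0,0,0,0,0,50],[0,0,0,0,0,0,50],[0,0,0,0,0,0,50],[0,0,0,0,0,0,50]]]' 25 >/dev/null; python3 st.py
python3 -m crank '[[[0,0.06,0,0,0,0.04,50],[0,0.06,0,0,0,0.04,50],[0,0,0,0,0,0,50],[0,0,0,0,0,0,50],[0,0,0,0,0,0,50],[0,0,0,0,0,0,50],[0,0,0,0,0,0,50],[0,0,0,0,0,0,50]]]' 25 >/dev/null; python3 st.py
```

```text
t13.30 sled tcp -31.06 108.96 z -2.48 yaw 1.36 F sled -5.4 3.9 -1.3 Tz [ 0.62  0.93 -1.3 ] 28.77372533082962
t14.10 sled tcp -29.43 109.1 z -2.54 yaw 0.79 F sled -13.0 3.5 4.0 Tz [ 0.58  1.88 -0.94] 29.117833971977234
```

```bash

python3 -m crank '[[[0,-0.03,0,0,0,0,50],[0,0,0,0,0,0,50],[-0.03,0,0,0,0,0,50],[-0.03,0,0,0,0,0,50],[-0.03,0,0,0,0,0,50],[-0.03,0,0,0,0,0,50],[0,0,0,0,0,0,50],[0,0,0,0,0,0,50]]]' 25 >/dev/null; python3 st.py
python3 -m crank '[[[-0.03,0,0,0,0,0,50],[-0.03,0,0,0,0,0,50],[0,0,0,0,0,0,50],[0,0,0,0,0,0,50],[0,0,0,0,0,0,50],[0,0,0,0,0,0,50],[0,0,0,0,0,0,50],[0,0,0,0,0,0,50]]]' 25 >/dev/null; python3 st.py
```

```text
t14.90 sled tcp -29.47 106.9 z -2.5 yaw 0.79 F sled -8.9 8.2 1.7 Tz [ 1.32  1.37 -0.78] 28.870722949504852
t15.70 sled tcp -29.48 105.45 z -2.47 yaw 0.79 F sled -9.6 8.5 1.7 Tz [ 1.35  1.35 -0.81] 28.87849599123001
```

```bash

python3 -m crank '[[[-0.03,0,0,0,0,0,50],[-0.03,0,0,0,0,0,50],[0,0,0,0,0,0,50],[0,0,0,0,0,0,50],[0,0,0,0,0,0,50],[0,0,0,0,0,0,50],[0,0,0,0,0,0,50],[0,0,0,0,0,0,50]]]' 25 >/dev/null; python3 st.py
python3 -m crank '[[[-0.03,0,0,0,0,0,50],[0,0,0,0,0,0,50],[0,0,0,0,0,0,50],[0,0,0,0,0,0,50],[0,0,0,0,0,0,50],[0,0,0,0,0,0,50],[0,0,0,0,0,0,50],[0,0,0,0,0,0,50]]]' 25 >/dev/null; python3 st.py
```

```text
t16.50 sled tcp -29.51 103.97 z -2.51 yaw 0.8 F sled -8.9 8.2 0.6 Tz [ 1.39  1.34 -0.86] 28.88788193464279
t17.30 sled tcp -29.47 103.24 z -2.48 yaw 0.8 F sled -9.5 8.0 1.8 Tz [ 1.46  1.37 -0.84] 28.88945460319519
```

```bash

python3 -m crank '[[[-0.04,0,0,0,0,0,50],[0,0,0,0,0,0,50],[0,0,0,0,0,0,50],[0,0,0,0,0,0,50],[0,0,0,0,0,0,50],[0,0,0,0,0,0,50],[0,0,0,0,0,0,50],[0,0,0,0,0,0,50]]]' 25 >/dev/null; python3 st.py
python3 -m crank '[[[-0.03,0,0,0,0,0,50],[0,0,0,0,0,0,50],[0,0,0,0,0,0,50],[0,0,0,0,0,0,50],[0,0,0,0,0,0,50],[0,0,0,0,0,0,50],[0,0,0,0,0,0,50],[0,0,0,0,0,0,50]]]' 25 >/dev/null; python3 st.py
```

```text
t18.10 sled tcp -29.47 102.66 z -2.49 yaw 0.79 F sled -9.5 10.8 1.1 Tz [ 1.77  1.3  -0.82] 28.868527114391327
t18.90 sled tcp -29.49 102.66 z -2.49 yaw 0.79 F sled -9.0 15.2 0.7 Tz [ 2.58  1.22 -0.82] 28.84618252515793
```

```bash

python3 -m crank '[[[0.02,0,0,0,0,0,50],[0,0,0,0,0,0,56],[0,0,0,0,0,0,58],[0,0,0,0,0,0,60],[0,0,0,0,0,0,70],[0,0,0,0,0,0,80],[0,0,0,0,0,0,85],[0,0,0,0,0,0,85]]]' 25 >/dev/null; python3 st.py
python3 -m crank '[[[0,0,-0.5,0,0,0,85],[0,0,-1,0,0,0,85],[0,0,-1,0,0,0,85],[0,0,-1,0,0,0,85],[0,0,-1,0,0,0,85],[0,0,-1,0,0,0,85],[0,0,-1,0,0,0,85],[0,0,-1,0,0,0,85]]]' 25 >/dev/null; python3 st.py
python3 -c "
from h import *
plan([520,15,252],90,8,85)"
```

```text
t19.70 sled tcp -27.73 100.31 z -2.04 yaw 0.79 F sled -0.3 0.1 -0.5 Tz [ 0.01  0.01 -0.02] 0.0
t20.50 sled tcp -28.1 100.41 z 187.48 yaw 0.79 F sled 0.8 -0.1 -1.0 Tz [ 0.01 -0.01 -0.01] 0.0
[[[-0.3,-0.24,-0.32,0.0,0.0,-0.02,85.0],[-0.3,-0.24,-0.32,0.0,0.0,-0.02,85.0],[-0.3,-0.24,-0.32,0.0,0.0,-0.02,85.0],[-0.3,-0.24,-0.32,0.0,0.0,-0.02,85.0],[-0.29,-0.25,-0.32,0.0,0.0,-0.02,85.0],[-0.29,-0.25,-0.32,0.0,0.0,-0.02,85.0],[-0.29,-0.25,-0.32,0.0,0.0,-0.02,85.0],[-0.29,-0.25,-0.32,0.0,0.0,-0.02,85.0]]]
```

```bash

python3 -m crank '[[[-0.3,-0.24,-0.25,0,0,-0.02,85],[-0.3,-0.24,-0.25,0,0,-0.02,85],[-0.3,-0.24,-0.25,0,0,-0.02,85],[-0.3,-0.24,-0.25,0,0,-0.02,85],[-0.3,-0.25,-0.25,0,0,-0.02,85],[-0.3,-0.25,-0.25,0,0,-0.02,85],[-0.3,-0.25,0,0,0,-0.02,85],[-0.3,-0.25,0,0,0,-0.02,85]]]' 25 >/dev/null
python3 - <<'E'
from h import *
capture('side');s=sense();im=capture('wrist');cv2.imwrite('pics/w6.png',im)
import pickle;pickle.dump(s,open('w6.pkl','wb'));print(s['eef_pos'],Rq(s['ee_rot']).as_euler('ZYX',True))
cv2.imwrite('pics/w6b.png',cv2.resize(im,(800,600),interpolation=cv2.INTER_CUBIC))
E
```

```text
[519.02091151  12.52332313 222.6124333 ] [ 9.02002844e+01  2.14494241e-02 -1.79955691e+02]
```

View pics/w6b.png

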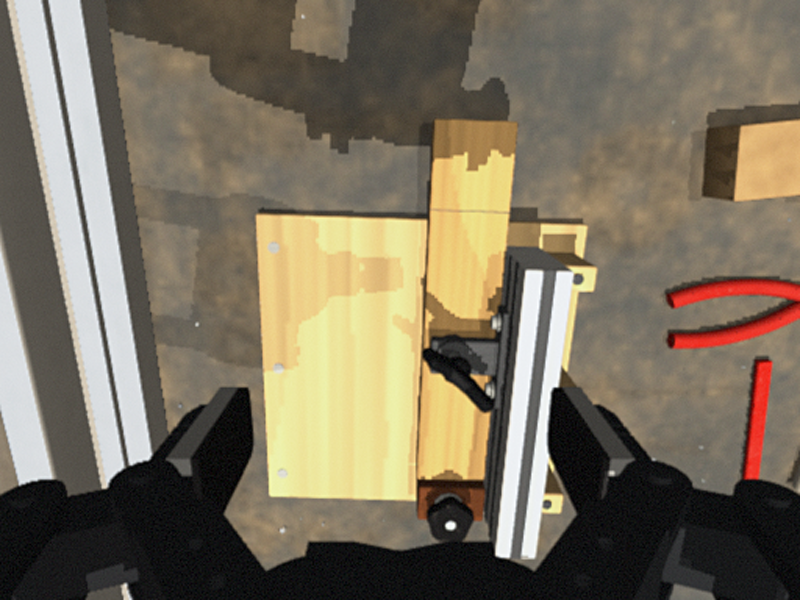

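```bash
python3 - <<'E'
from h import *
import pickle
s=pickle.load(open('w6.pkl','rb'));im=cv2.imread('pics/w6.png').astype(float)
g=cv2.GaussianBlur(im,(1,5),0).sum(2) if 0 else cv2.GaussianBlur(im.sum(2),(3,5),0)
def line(a,b,z,rows,w=4,sign=0):
    pts=[]
    for v in rows:
        u=a[0]+(b[0]-a[0])*(v-a[1])/(b[1]-a[1]);us=np.arange(int(u)-w,int(u)+w+1)
        d=np.gradient(g[v,us[0]-1:us[-1]+2])[1:-1];d=np.abs(d) if sign==0 else np.clip(sign*d,0,None)
        k=d.argmax();
        if 0<k<len(d)-1:
            o=(d[k-1]-d[k+1])/(2*(d[k-1]-2*d[k]+d[k+1]));pts.append(onz('wrist',us[k]+o,v,z,s))
    P=np.array(pts);
    for _ in range(4):
        c=np.polyfit(P[:,1],P[:,0],1);r=P[:,0]-np.polyval(c,P[:,1]);P=P[abs(r)<max(2*r.std(),.3)]
    print(len(P),'rms',r.std().round(2),'yangle',(90-np.degrees(np.arctan(c[0]))).round(2),'x at y=-57',np.polyval(c,-57).round(2),'x@100',np.polyval(c,100).round(2))
S=.64
line((258*S,220*S),(269*S,490*S),12,range(150,245))
line((432*S,130*S),(418*S,475*S),36,list(range(85,215))+list(range(245,300)))
line((515*S,130*S),(508*S,240*S),36,range(85,155))
line((525*S,272*S),(497*S,555*S),94,range(178,345))
line((572*S,272*S),(533*S,555*S),94,range(178,240))
line((555*S,272*S),(519*S,555*S),94,range(178,345),3)
E
```

```text
95 rms 0.1 yangle 88.27 x at y=-57 408.25 x@100 412.99
173 rms 0.82 yangle 87.62 x at y=-57 535.44 x@100 541.97
59 rms 0.14 yangle 88.25 x at y=-57 592.38 x@100 597.17
167 rms 0.07 yangle 88.3 x at y=-57 592.83 x@100 597.49
51 rms 0.09 yangle 88.01 x at y=-57 621.99 x@100 627.43
167 rms 0.02 yangle 88.29 x at y=-57 611.86 x@100 616.55
```

```bash

python3 -m crank '[[[0.41,-0.27,0.8,0,0,0,10],[0.41,-0.27,0.8,0,0,0,10],[0.41,-0.27,0.8,0,0,0,10],[0.41,-0.27,0.8,0,0,0,10],[0.41,-0.27,0.8,0,0,0,10],[0.41,-0.27,0.8,0,0,0,10],[0.41,-0.27,0.8,0,0,0,10],[0.41,-0.27,0.8,0,0,0,10]]]' 25
python3 -m crank '[[[0,0,0.4,0,0,0,10],[0,0,0.4,0,0,0,10],[0,0,0.4,0,0,0,10],[0,0,0.4,0,0,0,10],[0,0,0.4,0,0,0,10],[0,0,0.3,0,0,0,10],[0,0,0.2,0,0,0,10],[0,0,0,0,0,0,10]]]' 25
python3 -m crank '[[[0,0,0.1,0,0,0,10],[0,0,0.1,0,0,0,10],[0,0,0.1,0,0,0,10],[0,0,0.1,0,0,0,10],[0,0,0.1,0,0,0,10],[0,0,0,0,0,0,10],[0,0,0,0,0,0,10],[0,0,0,0,0,0,10]]]' 25
```

```text
time_s: 22.2
eef_pos: [465.5, 96.3, 61.8]
ee_rot: [-0.0, 0.706, 0.709, -0.0]
force: [0.3, 0.5, 0.6]
grip_width: 0.117
grip_force: 0.0
time_s: 23.0
eef_pos: [465.7, 95.7, -0.3]
ee_rot: [-0.0, 0.706, 0.708, -0.0]
force: [-0.5, -0.2, -0.2]
grip_width: 0.12
grip_force: 0.0
time_s: 23.8
eef_pos: [466.0, 95.7, -12.1]
ee_rot: [0.0, 0.706, 0.708, 0.0]
force: [0.5, 0.1, -0.3]
grip_width: 0.119
grip_force: 0.0
```

```bash

for i in 1; do python3 -m crank '[[[0,0,0.08,0,0,0,10],[0,0,0.08,0,0,0,10],[0,0,0.08,0,0,0,10],[0,0,0.06,0,0,0,10],[0,0,0,0,0,0,10],[0,0,0,0,0,0,10],[0,0,0,0,0,0,10],[0,0,0,0,0,0,10]]]' 25 >/dev/null; python3 st.py; done
python3 -m crank '[[[0,0,0.04,0,0,0,10],[0,0,0.04,0,0,0,10],[0,0,0.04,0,0,0,10],[0,0,0.04,0,0,0,10],[0,0,0,0,0,0,10],[0,0,0,0,0,0,10],[0,0,0,0,0,0,10],[0,0,0,0,0,0,10]]]' 25 >/dev/null; python3 st.py

```

```text
t24.60 sled tcp -132.42 119.29 z -19.64 yaw 2.07 F sled -0.4 -0.0 -0.2 Tz [0.   0.01 0.01] 0.0
t25.40 sled tcp -132.47 119.31 z -23.67 yaw 2.07 F sled 0.5 -0.4 0.5 Tz [-0.02  0.03 -0.04] 0.0
```

```bash

python3 -m crank '[[[0,0,0.04,0,0,0,10],[0,0,0.04,0,0,0,10],[0,0,0.04,0,0,0,10],[0,0,0,0,0,0,10],[0,0,0,0,0,0,10],[0,0,0,0,0,0,10],[0,0,0,0,0,0,10],[0,0,0,0,0,0,10]]]' 25 >/dev/null; python3 st.py
python3 -m crank '[[[0,0,0.04,0,0,0,10],[0,0,0.04,0,0,0,10],[0,0,0.04,0,0,0,10],[0,0,0,0,0,0,10],[0,0,0,0,0,0,10],[0,0,0,0,0,0,10],[0,0,0,0,0,0,10],[0,0,0,0,0,0,10]]]' 25 >/dev/null; python3 st.py

```

```text
t26.20 sled tcp -132.47 119.29 z -26.67 yaw 2.06 F sled -1.0 0.6 0.9 Tz [ 0.02 -0.01 -0.02] 0.0
t27.00 sled tcp -132.21 119.31 z -27.31 yaw 2.09 F sled -12.3 -1.7 36.4 Tz [-0.15  2.12  0.03] 18.280908619053662
```

```bash

python3 -m crank '[[[0,0,-0.5,0,0,0,10],[0,0,-1,0,0,0,30],[0,0,-1,0,0,0,85],[0,0,-1,0,0,0,85],[0,0,-1,0,0,0,85],[0,0,-1,0,0,0,85],[0,0,-1,0,0,0,85],[0,0,-1,0,0,0,85]]]' 25 >/dev/null; python3 st.py
python3 -m crank '[[[-0.77,0.46,0,0,0,0,85],[-0.77,0.46,0,0,0,0,85],[-0.77,0.46,0,0,0,0,85],[-0.77,0.46,0,0,0,0,85],[-0.77,0.46,0,0,0,0,85],[-0.77,0.46,0,0,0,0,85],[-0.77,0.46,0,0,0,0,85],[-0.77,0.46,0,0,0,0,85]]]' 25 
python3 - <<'E'
from h import *
import pickle
capture('side');s=sense();im=capture('wrist');cv2.imwrite('pics/w7.png',im);pickle.dump(s,open('w7.pkl','wb'))
print(s['eef_pos'],[round(float(x),1) for x in proj('wrist',np.array([556.8,-56.7,109]),s)])
u,v=map(int,proj('wrist',np.array([556.8,-56.7,109]),s))
c=im[max(v-75,0):v+75,u-100:u+100];print(max(v-75,0),u-100)
cv2.imwrite('pics/w7c.png',cv2.resize(c,None,fx=4,fy=4,interpolation=cv2.INTER_CUBIC))
E
```

```text
t27.80 sled tcp -132.69 119.29 z 158.92 yaw 2.06 F sled -0.4 0.5 0.4 Tz [ 0.02 -0.01  0.04] 0.0
time_s: 28.6
eef_pos: [558.8, -58.7, 157.7]
ee_rot: [-0.0, 0.706, 0.708, -0.0]
force: [-0.2, 0.6, -0.0]
grip_width: 0.995
grip_force: 0.0
[560.07651471 -61.41614471 157.56410085] [250.6, 195.9]
120 150
```

View pics/w7c.png

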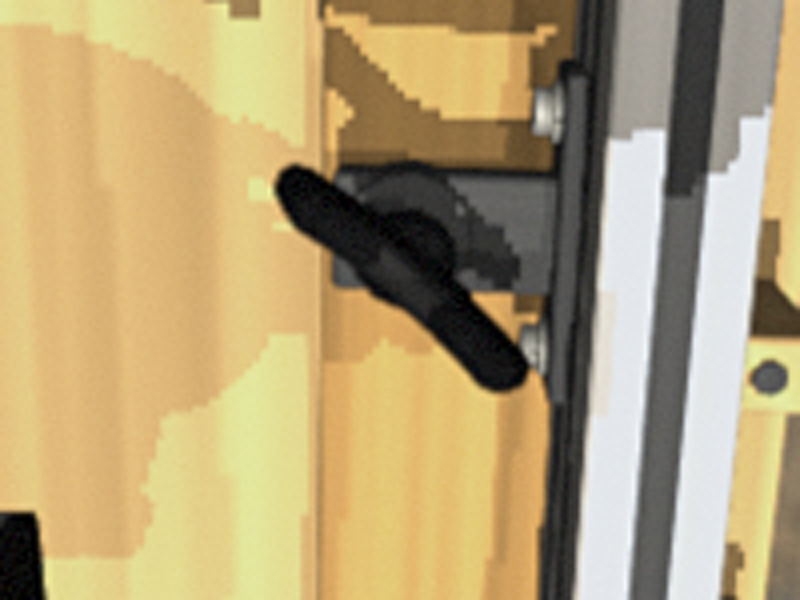

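```bash
python3 - <<'E'
from h import *
import pickle
s=pickle.load(open('w7.pkl','rb'));im=cv2.imread('pics/w7.png')
for z in (66.5,85,100,109):print(z,[(float(a)-o)*4 for a,o in zip(proj('wrist',np.array([556.8,-56.7,z]),s),(150,120))])
for z in (107,112):
  a=onz('wrist',298/4+150,188/4+120,z,s);b=onz('wrist',505/4+150,370/4+120,z,s);print(z,(a+b)/2,np.linalg.norm(a-b),np.degrees(np.arctan2(*(a-b)[1::-1])))
m=(im.max(2)<22).astype(np.uint8)[120:270,150:285];n,l,st,c=cv2.connectedComponentsWithStats(m)
k=l[int(188/4),int(298/4)];print(st[k],c[k]*4);p=np.argwhere(l==k)[:,::-1].astype(np.float32);print(cv2.minAreaRect(p))
sc=cv2.imread('pics/s5.png')
print('scene proj wing', proj('scene',np.array([556.8,-56.7,109])))
E
```

```text
66.5 [405.3304720242015, 242.30003330357624]
85 [404.2372372724775, 266.5908928010974]
100 [403.23142804518375, 288.9392224557995]
109 [402.5675166835348, 303.6908369459037]
107 [556.98642005 -53.09324784 107.        ] 49.775480557966624 137.43710960826007
112 [557.05409165 -51.61123411 112.        ] 48.64834865680217 137.43710960826013
[ 70  42  62  55 595] [408.99495798 263.32773109]
((103.06401062011719, 65.52020263671875), (77.98697662353516, 22.38776206970215), 40.710845947265625)
scene proj wing (np.float64(267.170934955023), np.float64(192.21390028199042))
```

```bash
python3 - <<'E'
from h import *
import pickle
s6=pickle.load(open('w6.pkl','rb'));s7=pickle.load(open('w7.pkl','rb'));s1=pickle.load(open('w1.pkl','rb'))
for p,z in [((433,121),36),((517,123),36),((258,212),12),((586,224),12),((269,496),12),((482,339),66.5),((482,374),66.5),((420,482),46),((484,481),46)]:
    print('w6',p,z,onz('wrist',p[0]*.64-.18,p[1]*.64-.18,z,s6).round(1))
for p in [(480,168),(500,290)]: print('w7 arm',onz('wrist',p[0]/4+150,p[1]/4+120,64,s7).round(1))
for z in (66.5,97,109):
  u,v=proj('scene',np.array([556.8,-56.7,z]));print('scene crop',z,(u-202)*6.015,(v-162)*6)
  u,v=proj('scene',np.array([557,-53.2,z]));print('  alt',z,(u-202)*6.015,(v-162)*6)
i=cv2.imread('pics/w7.png');print(i[150:200:3,260,:].max(1), i[150:200:3,272].max(1))
E
```

```text
w6 (433, 121) 36 [541.  103.2  36. ]
w6 (517, 123) 36 [597.  102.1  36. ]
w6 (258, 212) 12 [413.3  39.8  12. ]
w6 (586, 224) 12 [659.1  31.6  12. ]
w6 (269, 496) 12 [ 403.6 -210.9   12. ]
w6 (482, 339) 66.5 [576.1 -39.9  66.5]
w6 (482, 374) 66.5 [577.4 -66.3  66.5]
w6 (420, 482) 46 [ 536.  -170.7   46. ]
w6 (484, 481) 46 [ 587.3 -169.6   46. ]
w7 arm [572.3 -41.5  64. ]
w7 arm [576.9 -67.8  64. ]
scene crop 66.5 390.6301517339351 248.00167105727832
  alt 66.5 385.6795604838547 245.84031693618522
scene crop 97 391.6115946511006 200.3111228102989
  alt 97 386.60999633477473 198.1881976580745
scene crop 109 392.00317375446315 181.28340169194252
  alt 109 386.98121795407144 179.17614339999875
[141 143 143 129  29  35  58  53  52   6  19  19  11  12  16  32  23] [148 147 148 132  43  86 102 101  99  53  55  35  38  53  97 226 177]
```

```bash
python3 -c "
from h import *
s=sense();print(s['joints'])
plan([556.8,-56.7,125],138,8,30)"
```

```text
[-3.14805641e-01  4.32660882e-01  1.45116193e+00 -3.85574870e-04
  1.25762147e+00 -3.16253947e-01]
[[[0.02,-0.01,0.16,-0.0,0.0,-0.75,30.0],[0.02,-0.01,0.16,-0.0,0.0,-0.75,30.0],[0.02,-0.01,0.16,-0.0,0.0,-0.75,30.0],[0.02,-0.01,0.16,-0.0,0.0,-0.75,30.0],[0.02,-0.0,0.16,-0.0,0.0,-0.75,30.0],[0.02,-0.0,0.16,-0.0,0.0,-0.75,30.0],[0.02,-0.0,0.16,-0.0,0.0,-0.75,30.0],[0.02,0.0,0.16,-0.0,0.0,-0.75,30.0]]]
```

```bash

python3 -m crank '[[[0.02,-0.01,0.16,0,0,-0.75,30],[0.02,-0.01,0.16,0,0,-0.75,30],[0.02,-0.01,0.16,0,0,-0.75,30],[0.02,-0.01,0.16,0,0,-0.75,30],[0.02,0,0.16,0,0,-0.75,30],[0.02,0,0.16,0,0,-0.75,30],[0.02,0,0.16,0,0,-0.75,30],[0.02,0,0.16,0,0,-0.75,30]]]' 30
python3 -m crank '[[[0,0,0,0,0,0,30],[0,0,0,0,0,0,30],[0,0,0,0,0,0,30],[0,0,0,0,0,0,30],[0,0,0,0,0,0,30],[0,0,0,0,0,0,30],[0,0,0,0,0,0,30],[0,0,0,0,0,0,30]]]' 30
python3 -c "
from h import *
s=sense();print(s['eef_pos'],s['force'],s['wrist_torque'],Rq(s['ee_rot']).as_euler('ZYX',True))
plan([556.8,-56.7,64],138,8,30)"
```

```text
time_s: 29.5
eef_pos: [555.7, -53.7, 125.7]
ee_rot: [-0.0, 0.354, 0.935, 0.0]
force: [0.1, -0.2, -0.1]
grip_width: 0.35
grip_force: 0.0
time_s: 30.3
eef_pos: [556.1, -54.5, 125.8]
ee_rot: [-0.0, 0.357, 0.934, -0.0]
force: [0.3, -0.4, -0.7]
grip_width: 0.349
grip_force: 0.0
[556.10361761 -54.51066094 125.80285433] [ 0.27228956 -0.41247628 -0.71123159] [-0.06342509  0.01116399  0.00484348] [ 1.38204898e+02 -1.98851898e-04 -1.79998256e+02]
[[[-0.01,-0.01,0.31,-0.0,-0.0,0.0,30.0],[-0.01,-0.01,0.31,-0.0,-0.0,0.0,30.0],[-0.01,-0.01,0.31,-0.0,-0.0,0.0,30.0],[-0.01,-0.01,0.31,-0.0,-0.0,0.0,30.0],[-0.01,-0.01,0.31,-0.0,-0.0,0.0,30.0],[-0.01,-0.01,0.31,-0.0,-0.0,0.0,30.0],[-0.01,-0.01,0.31,-0.0,-0.0,0.0,30.0],[-0.01,-0.01,0.31,-0.0,-0.0,0.0,30.0]]]
```

```bash

python3 -m crank '[[[-0.01,-0.01,0.31,0,0,0,30],[-0.01,-0.01,0.31,0,0,0,30],[-0.01,-0.01,0.31,0,0,0,30],[-0.01,-0.01,0.2,0,0,0,30],[-0.01,-0.01,0.1,0,0,0,30],[-0.01,-0.01,0.1,0,0,0,30],[-0.01,-0.01,0,0,0,0,30],[-0.01,0,0,0,0,0,30]]]' 30; python3 st.py
python3 -m crank '[[[0,0,0.2,0,0,0,30],[0,0,0.2,0,0,0,30],[0,0,0.2,0,0,0,30],[0,0,0.2,0,0,0,30],[0,0,0.2,0,0,0,30],[0,0,0.15,0,0,0,30],[0,0,0,0,0,0,30],[0,0,0,0,0,0,30]]]' 30; python3 st.py
python3 -m crank '[[[0,0,0,0,0,0,25],[0,0,0,0,0,0,20],[0,0,0,0,0,0,16],[0,0,0,0,0,0,12],[0,0,0,0,0,0,8],[0,0,0,0,0,0,4],[0,0,0,0,0,0,4],[0,0,0,0,0,0,4]]]' 30; python3 st.py
```

```text
time_s: 31.1
eef_pos: [556.6, -57.2, 92.7]
ee_rot: [0.0, 0.357, 0.934, 0.0]
force: [1.0, -1.2, 0.2]
grip_width: 0.353
grip_force: 0.0
t31.10 sled tcp -36.96 -30.59 z 92.75 yaw 50.06 F sled 1.0 -1.1 0.2 Tz [-0.01 -0.01 -0.03] 0.0
time_s: 31.9
eef_pos: [556.5, -57.1, 63.9]
ee_rot: [0.0, 0.357, 0.934, 0.0]
force: [-0.8, -0.3, 0.3]
grip_width: 0.35
grip_force: 0.0
t31.90 sled tcp -37.02 -30.53 z 63.85 yaw 50.07 F sled -0.8 -0.3 0.3 Tz [-0.06  0.03 -0.03] 0.0
time_s: 32.7
eef_pos: [557.1, -56.4, 64.1]
ee_rot: [0.001, 0.357, 0.934, 0.001]
force: [2.9, 4.7, 0.6]
grip_width: 0.097
grip_force: 30.7
t32.70 sled tcp -36.41 -29.81 z 64.05 yaw 50.06 F sled 2.7 4.8 0.6 Tz [ 0.69 -0.54 -0.01] 30.730684529989958
```

```bash

python3 -m crank '[[[0,0.04,0,0,0,0,4],[0,0,0.011,0,0,1,4],[0,0,0.011,0,0,1,4],[0,0,0.011,0,0,1,4],[0,0,0.011,0,0,1,4],[0,0,0.011,0,0,1,4],[0,0,0,0,0,0,4],[0,0,0,0,0,0,4]]]' 60; python3 st.py
python3 -m crank '[[[0,0,0.011,0,0,1,4],[0,0,0.011,0,0,1,4],[0,0,0,0,0,0,4],[0,0,0,0,0,0,4],[0,0,0,0,0,0,4],[0,0,0,0,0,0,4],[0,0,0,0,0,0,4],[0,0,0,0,0,0,4]]]' 60; python3 st.py
```

```text
time_s: 33.5
eef_pos: [556.6, -56.6, 62.7]
ee_rot: [-0.0, 0.655, 0.756, -0.001]
force: [-4.2, -0.6, 5.8]
grip_width: 0.079
grip_force: 62.6
t33.50 sled tcp -36.97 -29.99 z 62.7 yaw 10.06 F sled -4.1 -0.7 5.8 Tz [-0.13  0.74 -0.1 ] 62.638650611042976
time_s: 34.3
eef_pos: [556.3, -56.6, 62.2]
ee_rot: [-0.001, 0.753, 0.658, -0.001]
force: [-6.1, 0.5, 6.0]
grip_width: 0.082
grip_force: 62.8
t34.30 sled tcp -37.23 -29.98 z 62.16 yaw -5.92 F sled -6.1 0.3 6.0 Tz [-0.14  1.03 -0.08] 62.75551948696375
```

```bash

python3 -m crank '[[[0,-0.03,0.01,0,0,1,4],[0,0,0.01,0,0,1,4],[0,0,0.01,0,0,1,4],[0,0,0.01,0,0,1,4],[0,0,0,0,0,0,4],[0,0,0,0,0,0,4],[0,0,0,0,0,0,4],[0,0,0,0,0,0,4]]]' 60 >/dev/null; python3 st.py
python3 -m crank '[[[0,0,0.01,0,0,1,4],[0,0,0.01,0,0,1,4],[0,0,0.01,0,0,1,4],[0,0,0.01,0,0,1,4],[0,0,0,0,0,0,4],[0,0,0,0,0,0,4],[0,0,0,0,0,0,4],[0,0,0,0,0,0,4]]]' 60 >/dev/null; python3 st.py
```

```text
t35.10 sled tcp -37.74 -29.77 z 61.12 yaw -37.93 F sled -4.1 0.2 4.9 Tz [ 0.03  0.83 -0.15] 62.627377174794674
t35.90 sled tcp -38.03 -29.27 z 60.04 yaw -69.93 F sled -5.3 1.9 5.6 Tz [ 0.39  0.89 -0.12] 62.708573676645756
```

```bash

python3 -m crank '[[[-0.02,0,0.01,0,0,1,4],[0,0,0.01,0,0,1,4],[0,0,0.01,0,0,1,4],[0,0,0.01,0,0,1,4],[0,0,0,0,0,0,4],[0,0,0,0,0,0,4],[0,0,0,0,0,0,4],[0,0,0,0,0,0,4]]]' 60 >/dev/null; python3 st.py
python3 -m crank '[[[0,0,0.01,0,0,1,4],[0,0,0.01,0,0,1,4],[0,0,0.01,0,0,1,4],[0,0,0,0,0,0,4],[0,0,0,0,0,0,4],[0,0,0,0,0,0,4],[0,0,0,0,0,0,4],[0,0,0,0,0,0,4]]]' 60 >/dev/null; python3 st.py
```

```text
t36.70 sled tcp -38.08 -28.79 z 59.0 yaw -101.93 F sled -2.8 5.7 4.5 Tz [ 1.05  0.36 -0.14] 62.52019587904215
t37.50 sled tcp -37.89 -28.41 z 58.35 yaw -125.92 F sled -1.5 7.7 5.1 Tz [ 1.39  0.18 -0.11] 62.57287457585335
```

```bash

python3 -m crank '[[[-0.02,-0.025,0.01,0,0,1,4],[0,0,0.01,0,0,1,4],[0,0,0,0,0,0,4],[0,0,0,0,0,0,4],[0,0,0,0,0,0,4],[0,0,0,0,0,0,4],[0,0,0,0,0,0,4],[0,0,0,0,0,0,4]]]' 60 >/dev/null; python3 st.py
python3 -m crank '[[[0,0,0.01,0,0,1,4],[0,0,0.01,0,0,1,4],[0,0,0,0,0,0,4],[0,0,0,0,0,0,4],[0,0,0,0,0,0,4],[0,0,0,0,0,0,4],[0,0,0,0,0,0,4],[0,0,0,0,0,0,4]]]' 60 >/dev/null; python3 st.py
```

```text
t38.30 sled tcp -37.66 -28.19 z 58.05 yaw -141.92 F sled -0.9 5.5 5.4 Tz [ 0.94  0.17 -0.05] 62.61970192193985
t39.10 sled tcp -37.39 -28.09 z 57.76 yaw -157.91 F sled -0.5 5.5 6.2 Tz [ 1.07  0.02 -0.03] 62.72058438509703
```

```bash

python3 -m crank '[[[0,0,0.01,0,0,1,4],[0,0,0.01,0,0,1,4],[0,0,0,0,0,0,4],[0,0,0,0,0,0,4],[0,0,0,0,0,0,4],[0,0,0,0,0,0,4],[0,0,0,0,0,0,4],[0,0,0,0,0,0,4]]]' 60 >/dev/null; python3 st.py; python3 -c "
from h import *
print(sense()['joints'])"
```

```text
t39.90 sled tcp -37.11 -28.06 z 57.45 yaw -173.9 F sled -0.6 7.0 6.5 Tz [ 1.14 -0.09  0.06] 62.81060803681612
[-3.08278354e-01  5.39432872e-01  1.57074815e+00  2.00051498e-03
  1.03009350e+00  2.75819745e+00]
```

```bash

python3 -m crank '[[[-0.03,0,0,0,0,0,10],[0,0,0,0,0,0,18],[0,0,0,0,0,0,24],[0,0,0,0,0,0,24],[0,0,-0.35,0,0,0,24],[0,0,-0.35,0,0,0,24],[0,0,-0.35,0,0,0,24],[0,0,-0.35,0,0,0,24]]]' 60; python3 st.py
python3 -m crank '[[[0,0,0,0,0,-1,24],[0,0,0,0,0,-1,24],[0,0,0,0,0,-1,24],[0,0,0,0,0,-1,24],[0,0,0,0,0,-1,24],[0,0,0,0,0,-1,24],[0,0,0,0,0,-1,24],[0,0,0,0,0,-1,24]]]' 60 >/dev/null
python3 -m crank '[[[0,0,0,0,0,-1,24],[0,0,0,0,0,-1,24],[0,0,0,0,0,-1,24],[0,0,0,0,0,-1,24],[0,0,0,0,0,-1,24],[0,0,0,0,0,-1,24],[0,0,0,0,0,-1,24],[0,0,0,0,0,-1,24]]]' 60 >/dev/null
python3 -m crank '[[[0,0,0,0,0,-1,24],[0,0,0,0,0,-1,24],[0,0,0,0,0,-1,24],[0,0,0,0,0,-1,24],[0,0,0,0,0,-1,24],[0,0,0,0,0,-1,24],[0,0,0,0,0,-0.5,24],[0,0,0,0,0,0,24]]]' 60; python3 st.py
```

```text
time_s: 40.7
eef_pos: [556.0, -54.9, 92.8]
ee_rot: [-0.0, 0.733, -0.681, 0.0]
force: [-0.3, -0.2, 0.2]
grip_width: 0.28
grip_force: 0.0
t40.70 sled tcp -37.6 -28.35 z 92.77 yaw -173.93 F sled -0.3 -0.2 0.2 Tz [ 0.02 -0.01  0.02] 0.0
time_s: 43.1
eef_pos: [555.9, -54.9, 92.2]
ee_rot: [0.0, 0.68, 0.733, 0.0]
force: [0.2, -0.6, -0.5]
grip_width: 0.282
grip_force: 0.0
t43.10 sled tcp -37.66 -28.34 z 92.22 yaw 6.1 F sled 0.2 -0.6 -0.5 Tz [0.03 0.04 0.03] 0.0
```

```bash

python3 -m crank '[[[0,0,0.3,0,0,0,24],[0,0,0.3,0,0,0,24],[0,0,0.3,0,0,0,24],[0,0,0.2,0,0,0,24],[0,0,0.15,0,0,0,24],[0,0,0.12,0,0,0,24],[0,0,0,0,0,0,24],[0,0,0,0,0,0,24]]]' 60 >/dev/null; python3 st.py
python3 -m crank '[[[0,0,0,0,0,0,18],[0,0,0,0,0,0,14],[0,0,0,0,0,0,10],[0,0,0,0,0,0,6],[0,0,0,0,0,0,4],[0,0,0,0,0,0,4],[0,0,0,0,0,0,4],[0,0,0,0,0,0,4]]]' 60; python3 st.py
```

```text
t43.90 sled tcp -37.67 -28.33 z 57.5 yaw 6.06 F sled -0.3 -0.6 -0.1 Tz [-0.    0.04 -0.01] 0.0
time_s: 44.7
eef_pos: [556.3, -54.9, 57.7]
ee_rot: [0.001, 0.681, 0.733, 0.0]
force: [4.3, 1.3, 3.2]
grip_width: 0.081
grip_force: 60.9
t44.70 sled tcp -37.26 -28.29 z 57.74 yaw 6.07 F sled 4.3 1.4 3.2 Tz [ 0.24 -0.74  0.11] 60.860206224024296
```

```bash

python3 -m crank '[[[0,0,0.01,0,0,1,4],[0,0,0.01,0,0,1,4],[0,0,0,0,0,0,4],[0,0,0,0,0,0,4],[0,0,0,0,0,0,4],[0,0,0,0,0,0,4],[0,0,0,0,0,0,4],[0,0,0,0,0,0,4]]]' 60 >/dev/null; python3 st.py
python3 -m crank '[[[0,0,0.01,0,0,1,4],[0,0,0.01,0,0,1,4],[0,0,0,0,0,0,4],[0,0,0,0,0,0,4],[0,0,0,0,0,0,4],[0,0,0,0,0,0,4],[0,0,0,0,0,0,4],[0,0,0,0,0,0,4]]]' 60 >/dev/null; python3 st.py
```

```text
t45.50 sled tcp -37.06 -28.31 z 57.45 yaw -9.84 F sled 4.4 2.4 4.6 Tz [ 0.28 -0.82  0.11] 61.022603921592236
t46.30 sled tcp -36.87 -28.39 z 57.12 yaw -25.82 F sled 5.3 2.6 5.6 Tz [ 0.27 -0.87  0.2 ] 61.158640421926975
```

```bash

python3 -m crank '[[[0,0,0.005,0,0,0.5,4],[0,0,0,0,0,0,4],[0,0,0,0,0,0,4],[0,0,0,0,0,0,4],[0,0,0,0,0,0,4],[0,0,0,0,0,0,4],[0,0,0,0,0,0,4],[0,0,0,0,0,0,4]]]' 60 >/dev/null; python3 st.py
python3 -m crank '[[[0,0,0,0,0,0,10],[0,0,0,0,0,0,18],[0,0,0,0,0,0,24],[0,0,0,0,0,0,24],[0,0,-0.35,0,0,0,24],[0,0,-0.5,0,0,0,24],[0,0,-0.8,0,0,0,24],[0,0,-1,0,0,0,24]]]' 60 >/dev/null; python3 st.py
python3 -m crank '[[[0.3,-0.4,-1,0,0,0.4,24],[0.3,-0.4,-1,0,0,0,24],[0.3,-0.4,-1,0,0,0,24],[0.3,-0.4,-1,0,0,0,24],[0.3,-0.4,0,0,0,0,24],[0.3,-0.4,0,0,0,0,24],[0.3,-0.4,0,0,0,0,24],[0,0,0,0,0,0,24]]]' 60
python3 - <<'E'
from h import *
import pickle
capture('side');s=sense();im=capture('wrist');cv2.imwrite('pics/w8.png',im);pickle.dump(s,open('w8.pkl','wb'));print(s['eef_pos'],Rq(s['ee_rot']).as_euler('ZYX',True)[0])
for p in [(-56,130),(0,130),(0,42),(0,-150),(-56,-130)]:
  a=np.radians(-1.7);w=np.array([593.7+np.cos(a)*p[0]-np.sin(a)*p[1],-27.8+np.sin(a)*p[0]+np.cos(a)*p[1],36]);print(p,w.round(1),[float(x) for x in proj('wrist',w,s)])
E
```

```text
t47.10 sled tcp -36.8 -28.4 z 57.08 yaw -29.8 F sled 5.6 2.3 6.7 Tz [ 0.28 -0.89  0.34] 61.27277774736285
t47.90 sled tcp -38.06 -28.25 z 123.8 yaw -29.93 F sled 0.1 0.8 -0.6 Tz [-0.07  0.02 -0.01] 0.0
time_s: 48.7
eef_pos: [527.1, 29.4, 221.9]
ee_rot: [-0.001, 0.887, 0.463, -0.001]
force: [0.7, -1.1, 0.0]
grip_width: 0.282
grip_force: 0.0
[527.50242038  28.62541238 221.97083123] 55.07937925890098
(-56, 130) [541.6 103.8  36. ] [225.7522324009342, 98.4110138393712]
(0, 130) [597.6 102.1  36. ] [270.48266757366787, 67.3544597513848]
(0, 42) [594.9  14.2  36. ] [313.6792052483438, 139.21819164423064]
(0, -150) [ 589.3 -177.7   36. ] [392.03694149570293, 269.5776985060916]
(-56, -130) [ 533.9 -156.1   36. ] [344.4395544306626, 279.5165629592266]
```

```bash
python3 - <<'E'
from h import *
import pickle
a=np.radians(-1.7)
def run(n):
    s=pickle.load(open(n+'.pkl','rb'));g=cv2.GaussianBlur(cv2.imread(f'pics/{n}.png').sum(2).astype(np.float32),(3,3),0)
    def samp(px,py):
        w=np.array([593.7+np.cos(a)*px-np.sin(a)*py,-27.8+np.sin(a)*px+np.cos(a)*py,36]);u,v=proj('wrist',w,s)
        return cv2.getRectSubPix(g,(1,1),(float(u),float(v)))[0,0]
    t=np.arange(-6,6.01,.25)
    R1=[(y,t[np.abs(np.gradient([samp(x,y) for x in t])).argmax()]) for y in np.arange(62,126,3)]
    R2=[(x,t[np.abs(np.gradient([samp(x,130+k) for k in t])).argmax()]) for x in np.arange(-50,-4,4)]
    for nm,Q in(('fence edge',R1),('left end',R2)):
        Q=np.array(Q);m=abs(Q[:,1]-np.median(Q[:,1]))<1.2;c=np.polyfit(*Q[m].T,1);print(n,nm,m.sum(),'median',np.median(Q[:,1]),'slope deg',np.degrees(c[0]).round(2))
run('w6');run('w8')
E
```

```text
w6 fence edge 21 median -0.75 slope deg -0.47
w6 left end 12 median 0.875 slope deg -0.28Traceback (most recent call last):
  File "<stdin>", line 14, in <module>
  File "<stdin>", line 11, in run
  File "<stdin>", line 7, in samp
  File "h.py", line 14, in proj
    m=camera_model(n)
ValueError: time passes only in moves, steps and waits
```

```bash
cat > v.py <<'E'
from h import *
import h,pickle
M=camera_model('wrist');h.camera_model=lambda n:M
a=np.radians(-1.7)
def run(n):
    s=pickle.load(open(n+'.pkl','rb'));g=cv2.GaussianBlur(cv2.imread(f'pics/{n}.png').sum(2).astype(np.float32),(3,3),0)
    def samp(px,py):
        w=np.array([593.7+np.cos(a)*px-np.sin(a)*py,-27.8+np.sin(a)*px+np.cos(a)*py,36]);u,v=proj('wrist',w,s)
        return cv2.getRectSubPix(g,(1,1),(float(u),float(v)))[0,0]
    t=np.arange(-6,6.01,.25)
    f=lambda p:t[np.abs(np.gradient(p)).argmax()]
    for nm,Q in(('fence edge',[(y,f([samp(x,y) for x in t])) for y in np.arange(62,126,2)]),('left end',[(x,f([samp(x,130+k) for k in t])) for x in np.arange(-50,-4,3)]),('near edge',[(y,f([samp(-56+x,y) for x in t])) for y in np.arange(62,126,2)])):
        Q=np.array(Q);m=abs(Q[:,1]-np.median(Q[:,1]))<1.2;c=np.polyfit(*Q[m].T,1);print(n,nm,m.sum(),'median',np.median(Q[:,1]),'slope deg',np.degrees(c[0]).round(2))
run('w6');run('w8')
E
python3 v.py
```

```text
w6 fence edge 30 median -0.75 slope deg -0.46
w6 left end 16 median 0.75 slope deg -0.34
w6 near edge 31 median 0.25 slope deg 0.75
w8 fence edge 32 median -0.375 slope deg -0.25
w8 left end 16 median 1.0 slope deg 0.18
w8 near edge 29 median 0.5 slope deg 0.12
```

```bash
python3 -c "
from rig import *
print(finish_job())"
```

```text
the job is handed in; nothing more can be done
None
```

I handed the job in with the blank flush along the fence and against the stop, and the wing screw about a quarter turn past first touch. I put the clamp force at roughly 75–80 N, estimated from the turn angle and wrist twist rather than measured. The robot is clear of everything, and the tape measure, try square and spanner were not touched. The hand-in gave no verdict.

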